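# Fold the cordless desk lamp flat

## Robot

A 7-joint arm with a two-finger parallel gripper is mounted at the origin on the work surface. World frame = base frame: x ahead of the robot, y to its left, z up, the work surface at z = 0. Lengths are in m, angles in rad, forces in N, time in s.
With the tool pointing down it reaches from about 0.425 to 0.975 m from the base axis. Payload 16.7 kg.
Tool frame: the origin (TCP) lies on the mounting face of the last link; the fingertips stand 173 mm ahead of it and the grasp point (between the pads) lies 155 mm ahead of it; z points along the fingers, y is the line along which they close (so a half turn about z gives the same grasp; the last joint's range is limited). The gripper opens to 85 mm and grips with 20 to 120 N. Pads are 22 mm wide; open, the fingers measure 114 mm over their backs; the gripper's body (76 mm by 85 mm) begins 54 mm behind the grasp point. The pads swing forward as they close: fully open they stand 13 mm farther back than shut.
Start: joints at [-1.409, 0.426, 0.074, 1.606, -0.034, 1.111, -0.067], TCP at [0.206, 0.643, 0.405] pointing down, gripper open.
Joint ranges: [-2.85, 2.85], [-0.5, 2.14], [-1.23, 1.37], [0.21, 2.46], [-1.02, 4.16], [0.16, 2.05], [-2.73, 2.73]. Speed limits (rad/s): [1.89, 1.89, 2.39, 2.39, 3.01, 3.01, 3.01].

## Interface

Orientations are given as a unit quaternion [w, x, y, z].
In Python, from station import status, optics, job gives the robot as it stands.
- The arm moves only by the tool step_arm, never from a script. Its argument "rows" is one flat list of numbers, 6 for each row, row after row: the shift along the tool's x, y, z in m, then the turn, a rotation vector about the tool's x, y, z in rad. In form: [tx, ty, tz, rx, ry, rz, tx, ty, tz, rx, ry, rz, ...]. A call has 1 to 20 rows; each row shifts and turns the commanded pose from where the row before left it, along the tool's axes as they then stand; what a row does not reach is not made up. A row lasts 1/12 s, in which the tool goes at most 41.7 mm and 7.16 degrees, less where a joint would pass 70% of its speed; a pose out of reach is approached as far as the arm can. A call with a gripper value outside its range is refused whole. "fingers" is the opening, from 0 (shut) to 1 (fully open), set as the call begins (left out, the last holds). The fingers move at their own pace and stop on an object; the grip force is fixed at half the most. Time passes only in rows, so rows that do not move let the fingers close. It gives the time, the measured TCP pose, the force, the opening and the grip force at its end, in the units of the state.
- status.state(): the state, without advancing time (a new reading comes with each control period).
- optics.snapshot(name): name is "scene" or "top"; returns a dict with "frame" (420x560x3 uint8, red, green, blue), "fx", "fy", "cx", "cy" (pixels), "cam_to_world" (4x4, takes a point from camera to world coordinates). Camera axes: x right, y up, looking along -z (the intrinsics and any distortion apply to the point x, -y, -z); pixel columns grow to the right and rows downward; lengths in m; the calibration is good to about 2 mm. A picture is of the moment at which its call begins. There is no depth.
- job.sign_off(): hands the job in; it is judged then, once.
The state is a dict: "t": time; "q": joint angles; "joint_vel": joint speeds; "tau": joint torques, N m; "ee_pos": TCP position; "orientation": TCP orientation; "force": force on the tool from outside, world axes, zero at the start; "torque": the same for the moment, N m; "finger_gap": opening from 0.0 (shut) to 1.0 (fully open); "finger_force": force on a finger pad.
Only numpy, scipy, OpenCV 4.12 (cv2) and the standard library are available. Lean on these libraries where they do the work, as an engineer would, in place of code of your own. Each camera call takes 0.05 s, during which the arm holds its last target. There are 200 camera calls.

## Task

Fold the desk lamp flat so it can be put away: fold its head down against the arm while the arm is still standing, then lay the arm with the head forward onto the base until it is fully down. The eraser has been left on the lamp's base where the head must lie, so before the arm comes down move it onto the table beside the lamp, clear of it. Do not shove or tip the lamp, and leave the pencil holder, the rabbit and the bookmark where they are.

Things in the scene. Friction and masses are not known exactly. Their poses are not given: they have to be found in the camera images.
- lamp: Base of a cordless folding desk lamp: a grey weighted slab 210 (x) by 120 (y) by 16 mm high, loose on the table (about 1 kg in all; slides at about 5 N sideways, can tip). Origin: centre of its underside. Its x axis points to the back, where the arm's hinge stands (two cheeks at x = +88 mm, 48 mm high, 68 mm over both); its front (-x) faces about to the robot. Both hinge axes run along its y.
- lamp_arm (a joint): Angle of the lamp's arm at the base's hinge, rad: 0 = lying flat forward (along the base's -x) over the base, its stop; 1.57 = upright; up to 1.95 leaning back. A flat aluminium bar 40 mm wide (y), 12 mm thick, 212 mm from hinge axis to end. Stiff friction hinge: stays where left, takes about 0.3 N m to turn, with its own weight helping (about 2 N near the end).
- lamp_head (a joint): Angle between the lamp's head and arm, rad: 0 = folded against the arm's front side (its stop); 1.57 = square to the arm, sticking out forward over the base; up to 2.1. The head is a flat grey bar, white light panel below, 44 mm wide, 12 mm thick, 170 mm from hinge axis to free end. Friction hinge: stays where left, takes about 0.14 N m to turn (1 N near the free end).
- lower_axis (a point): Point on the hinge axis of the arm, in the arm's middle, 88 mm behind the base's centre and 37.5 mm above its underside.
- upright_end (a point): Middle of the arm's free end, 212 mm from the arm's hinge axis, in the middle of the arm's thickness. Its axes turn with the arm: its x runs from this end toward the arm's hinge, z is square to the arm's back face (forwards-lying: up; standing: to the lamp's back).
- head_axis (a point): Point on the head's hinge axis, in the middle of the head's width and thickness, 200 mm along the arm from the arm's axis and 14 mm in front of the arm's mid-plane. Its axes turn with the head: x runs along the head to its free end, z is square to the light panel, pointing out of it.
- head_tip (a point): Middle of the head's free end, 170 mm from the head's hinge axis. With the head sticking out the arm cannot come down: this end meets the base or table. Folded flat on a clear base, the head lies between arm and base, 1.5 mm over the base, and the arm's top face is 44 mm above the table.
- eraser: Loose purple silicone eraser, a block 60 (x) by 26 (y) by 14 mm high, 30 g, lying flat on the lamp's base (its top 30 mm above the table). Origin: centre of its underside.
- eraser_mid (a point): Centre of the eraser block: 7 mm above the table when it lies flat on the table, 23 mm on the lamp's base.
- holder: Pencil holder: a clear grey plastic cup 74 mm across on a black turning base 80 mm across, 106 mm high, with pencils to about 195 mm; loose, stays put. Origin: centre of its underside.
- rabbit: White ceramic rabbit figurine, 70 by 64 mm, 124 mm high to the ears, loose, stays put. Origin: underside, on the axis of its body.
- bookmark: Stainless steel bookmark in the shape of a flat spoon, 135 mm long along its x, up to 32 mm wide, 2.5 mm thick, lying on the table, stays put. Origin: underside, near the middle of its length.
Not all that is in view belongs to the job. There is more than one size of the eraser; the one meant has the size given above.

How it is judged:
By the outcome, as a careful person would: the job done as asked, in the order asked, and still so for the second after the job is handed in, with the robot touching nothing.
It also fails if it takes over 72 s, if anything falls off the work surface, if the arm or the gripper's body presses on something with over 40 N, if the wrist force passes 120 N, or if a joint passes its speed limit or range.

## Working session

There is one attempt and no reset: what is moved stays moved. The work goes in short steps, Python scripts to look and compute and a tool call to move; the robot and the scene stay as the last step left them, time stands still between calls to the robot, and variables do not carry over. Pictures are saved under pics/ and viewed, at most 10 in all, crops included, and the job is handed in when it is done.

Besides the shell and the picture viewer there is one more tool, called after "Call:" in YAML: its name, and indented under it one key for each argument. step_arm: Moves the arm, as the interface text tells. Its arguments: {"type":"object","properties":{"rows":{"type":"array","items":{"type":"number"}},"fingers":{"type":"number"}},"required":["rows"]}

```bash
mkdir -p pics; ls; cat > h.py <<'E'
import numpy as np, cv2
from station import status, optics, job
def snap(n):
    s=optics.snapshot(n); return s
def save(s,f,crop=None,k=1):
    im=cv2.cvtColor(s["frame"],cv2.COLOR_RGB2BGR)
    if crop: u0,v0,u1,v1=crop; im=im[v0:v1,u0:u1]
    cv2.imwrite(f,cv2.resize(im,None,fx=k,fy=k,interpolation=cv2.INTER_CUBIC))
def ray(s,u,v):
    d=s.get("dist",s.get("distortion",np.zeros(5)))
    K=np.array([[s["fx"],0,s["cx"]],[0,s["fy"],s["cy"]],[0,0,1.]])
    p=cv2.undistortPoints(np.array([[[u,v]]],float),K,np.array(d,float))[0,0]
    T=np.array(s["cam_to_world"]); return T[:3,3],T[:3,:3]@np.array([p[0],-p[1],-1.])
def at(s,u,v,z):
    o,d=ray(s,u,v); return o+d*(z-o[2])/d[2]
def px(s,P):
    T=np.array(s["cam_to_world"]); c=T[:3,:3].T@(np.array(P)-T[:3,3])
    return np.array([s["cx"]+s["fx"]*c[0]/-c[2], s["cy"]-s["fy"]*c[1]/-c[2]])
E
python3 - <<'E'
from h import *
a=snap("scene");b=snap("top")
print([k for k in a], {k:v for k,v in a.items() if k!="frame"})
print({k:v for k,v in b.items() if k!="frame"})
save(a,"pics/s0.png",k=1.4);save(b,"pics/t0.png",k=1.4)
np.save("a0.npy",a,allow_pickle=True);np.save("b0.npy",b,allow_pickle=True)
print(status.state())
E
```

```text
pics
['frame', 'fx', 'fy', 'cx', 'cy', 'cam_to_world'] {'fx': 492.6804184611624, 'fy': 492.6804184611624, 'cx': 277.89280807188766, 'cy': 204.0406563235416, 'cam_to_world': array([[ 0.36570129, -0.77044619,  0.52218314,  1.13039074],
       [ 0.93068646,  0.29714037, -0.21337834, -0.1676105 ],
       [ 0.00923484,  0.56402152,  0.82570845,  0.9768863 ],
       [ 0.        ,  0.        ,  0.        ,  1.        ]])}
{'fx': 545.9400454229379, 'fy': 545.9400454229379, 'cx': 275.8256420353896, 'cy': 208.286501436731, 'cam_to_world': array([[-0.01049135,  0.99410295, -0.10793176,  0.39337305],
       [-0.99994004, -0.01009115,  0.00425345,  0.06496122],
       [ 0.00313921,  0.10796992,  0.99414921,  1.2465563 ],
       [ 0.        ,  0.        ,  0.        ,  1.        ]])}
{'t': 0.1, 'q': array([-1.40951328,  0.42667417,  0.07385408,  1.60651863, -0.03408943,
        1.11079499, -0.06712483]), 'joint_vel': array([ 0.00043348, -0.00161463,  0.00066119, -0.00113238, -0.00248334,
        0.00301112,  0.00017622]), 'tau': array([ 8.59701599e-03, -9.51539111e+01,  3.77056316e+00, -4.64397669e+01,
        1.94686378e-02,  6.70889713e-03, -3.43641727e-05]), 'ee_pos': array([0.20638207, 0.64250993, 0.40408816]), 'orientation': array([-4.32894656e-05,  1.54792578e-01,  9.87946828e-01, -5.66308315e-04]), 'force': array([ 0.5088795 , -0.27836418, -1.05363177]), 'torque': array([ 0.00473497, -0.02381244, -0.0226082 ]), 'finger_force': 0.0, 'finger_gap': 1.0006337824085016}
```

View pics/s0.png

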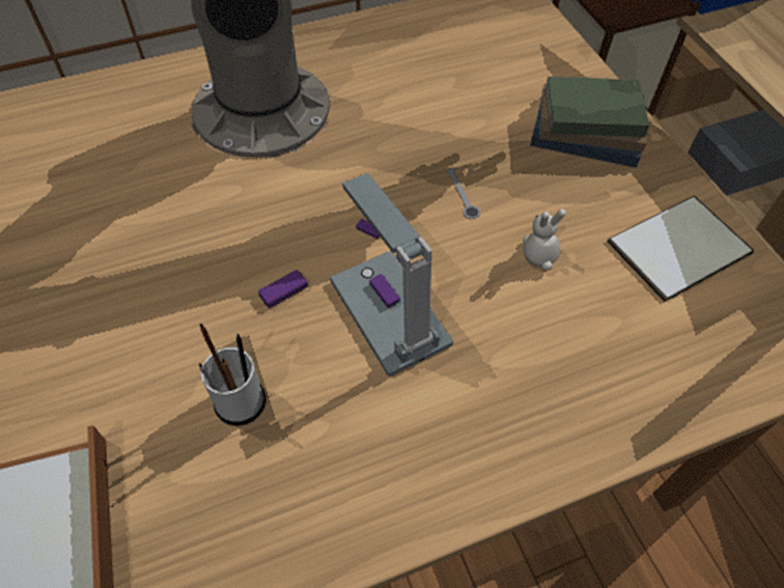

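View pics/t0.png

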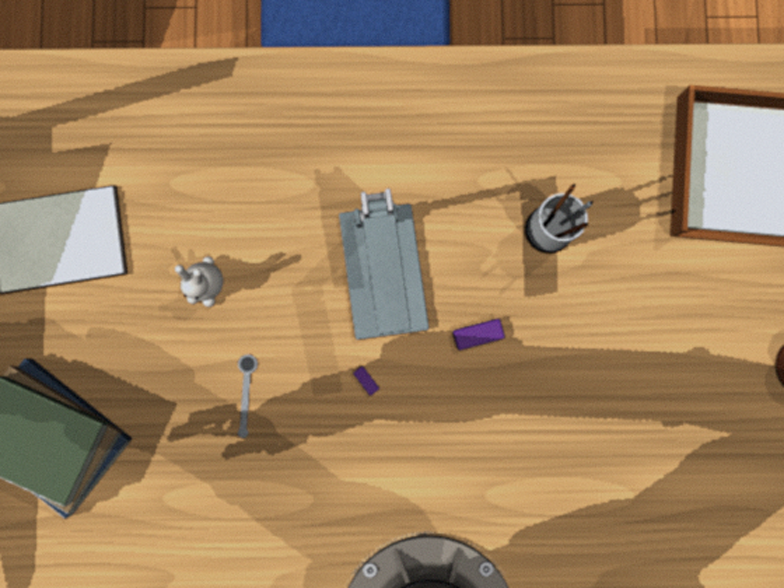

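Shown in both views: lamp in the middle, head sticking out towards the robot. Purple candidates (scene pixels, unscaled): large on table (203,206), one on the lamp base (274,208), small on table (263,163). The choice is the one on the base; I check it in a crop and fit the lamp.

```bash
python3 - <<'E'
from h import *
a=np.load("a0.npy",allow_pickle=True).item();b=np.load("b0.npy",allow_pickle=True).item()
save(a,"pics/c0.png",(220,110,350,275),3.6)
hsv=cv2.cvtColor(a["frame"],cv2.COLOR_RGB2HSV)
m=cv2.inRange(hsv,(125,90,25),(160,255,255))
n,l,st,c=cv2.connectedComponentsWithStats(m)
for i in range(1,n):
    if st[i,4]<40: continue
    cn=cv2.findContours((l==i).astype(np.uint8),0,1)[0][0][:,0]
    for z in(0.007,0.023):
        P=np.array([at(a,u,v,z)[:2] for u,v in cn],np.float32); print(st[i],z,c[i],cv2.minAreaRect(P*1000))
for n,u,v in [("A",340,212),("B",412,205),("C",428,330),("D",356,338)]: print("top",n,at(b,u/1.4,v/1.4,.016)[:2])
for n,u,v in [("FL",331,280),("BL",391,373),("BR",452,343)]: print("sc",n,at(a,u/1.4,v/1.4,.016)[:2])
for n,u,v in [("holder",551,238),("rabbit",202,283),("bm1",248,365),("bm2",243,437)]: print(n,at(b,u/1.4,v/1.4,0)[:2])
E
```

```text
[255 157  15  13  98] 0.007 [261.64285714 162.67346939] ((386.3677062988281, 93.79898071289062), (46.77943420410156, 21.847599029541016), 36.574275970458984)
[255 157  15  13  98] 0.023 [261.64285714 162.67346939] ((398.64166259765625, 89.48661804199219), (46.00771713256836, 21.487171173095703), 36.574310302734375)
[185 193  35  26 463] 0.007 [201.71922246 205.80561555] ((456.4319152832031, -87.02066802978516), (39.79731369018555, 79.47461700439453), 14.354537010192871)
[185 193  35  26 463] 0.023 [201.71922246 205.80561555] ((467.54998779296875, -88.35012817382812), (39.140777587890625, 78.16353607177734), 14.354527473449707)
[264 196  22  24 252] 0.007 [274.51190476 207.26190476] ((522.6728515625, 72.21258544921875), (64.47135925292969, 27.179903030395508), 11.659123420715332)
[264 196  22  24 252] 0.023 [274.51190476 207.26190476] ((532.6982421875, 68.25627136230469), (63.407718658447266, 26.73151397705078), 11.659130096435547)
top A [0.65885989 0.13390642]
top B [0.66937973 0.01581945]
top C [ 0.46406664 -0.00705748]
top D [0.45238755 0.10899289]
sc FL [ 0.47650317 -0.00686464]
sc BL [0.67668661 0.02345495]
sc BR [0.66220681 0.13397863]
holder [ 0.61512697 -0.21399156]
rabbit [0.54597515 0.36171974]
bm1 [0.41118593 0.28505877]
bm2 [0.29611244 0.29204808]
```

View pics/c0.png

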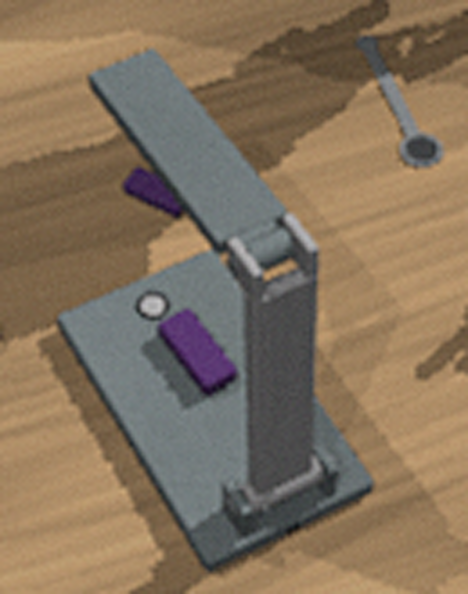

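Crop: a purple block at crop (197,350) lying on the grey base beside the arm, measured 63x27 mm, so it is the 60x26 one. Now I fit the lamp's pose and joints.

```bash
cat >> h.py <<'E'
from scipy.optimize import least_squares
def lamp(p):
    x,y,w,f,t=p
    R=np.array([[np.cos(w),-np.sin(w),0],[np.sin(w),np.cos(w),0],[0,0,1]]); o=np.array([x,y,0])
    d=np.array([-np.cos(f),0,np.sin(f)]);n=np.array([-np.sin(f),0,-np.cos(f)]);Y=np.array([0,1.,0])
    L=np.array([.088,0,.0375]);H=L+.2*d+.014*n
    h=-np.cos(t)*d+np.sin(t)*n;q=-np.sin(t)*d-np.cos(t)*n
    W=lambda v:o+R@v
    P={}
    for sx,X in(("F",-.105),("B",.105)):
        for sy,s in(("-",-1),("+",1)): P["b"+sx+sy]=W(np.array([X,.06*s,.016]))
    for sy,s in(("-",-1),("+",1)):
        P["ht"+sy]=W(H+.17*h+.022*s*Y-.006*q)
        P["hb"+sy]=W(H+.17*h+.022*s*Y+.006*q)
        P["at"+sy]=W(L+.212*d+.02*s*Y-.006*n)
        P["al"+sy]=W(L+.03*d+.02*s*Y-.006*n)
    P["H"]=W(H);P["tip"]=W(H+.17*h);P["end"]=W(L+.212*d);P["L"]=W(L)
    return P
def draw(s,p,f,crop,k):
    P=lamp(p);u0,v0,u1,v1=crop
    im=cv2.cvtColor(s["frame"],cv2.COLOR_RGB2BGR)[v0:v1,u0:u1];im=cv2.resize(im,None,fx=k,fy=k,interpolation=cv2.INTER_CUBIC)
    g=lambda n:tuple(int(round(e)) for e in (px(s,P[n])+.5-[u0,v0])*k)
    for a,b in("bF- bF+","bF+ bB+","bB+ bB-","bB- bF-","ht- ht+","hb- hb+","at- at+","al- at-","al+ at+","H tip","L end") and [e.split() for e in("bF- bF+","bF+ bB+","bB+ bB-","bB- bF-","ht- ht+","hb- hb+","at- at+","al- at-","al+ at+","H tip","L end")]:
        cv2.line(im,g(a),g(b),(0,255,255) if a[0] in"ba" else (0,0,255),1,cv2.LINE_AA)
    return im
E
python3 - <<'E'
from h import *
a=np.load("a0.npy",allow_pickle=True).item();b=np.load("b0.npy",allow_pickle=True).item()
S={"bF-":(58,318),"bB-":(210,562),"bB+":(372,487),"ht-":(90,78),"ht+":(152,48)}
T={"bB+":(340,212),"bB-":(412,205),"bF-":(428,330),"bF+":(356,338)}
def res(p):
    P=lamp(p);r=[]
    for n,(u,v) in S.items(): r+=list(px(a,P[n])-(u/3.6+220-.5,v/3.6+110-.5))
    for n,(u,v) in T.items(): r+=list(px(b,P[n])-(u/1.4-.5,v/1.4-.5))
    return r
s=least_squares(res,[.56,.063,.1,1.57,1.6]);print(s.x.round(4));print(np.round(s.fun,1))
np.save("p.npy",s.x)
A=draw(a,s.x,0,(220,110,350,275),3);B=draw(b,s.x,0,(225,125,325,250),3.96);B=B[:A.shape[0]]
cv2.imwrite("pics/f0.png",np.hstack([A[:B.shape[0]],B]))
E
```

```text
[0.5631 0.0647 0.1167 1.4795 1.5238]
[-0.7 -1.2 -1.5  0.8  0.7 -0.8 -0.9 -0.5  0.8  0.6 -0.7 -0.2 -0.2 -1.6
  0.5 -0.3 -0.9  0.7]
```

View pics/f0.png

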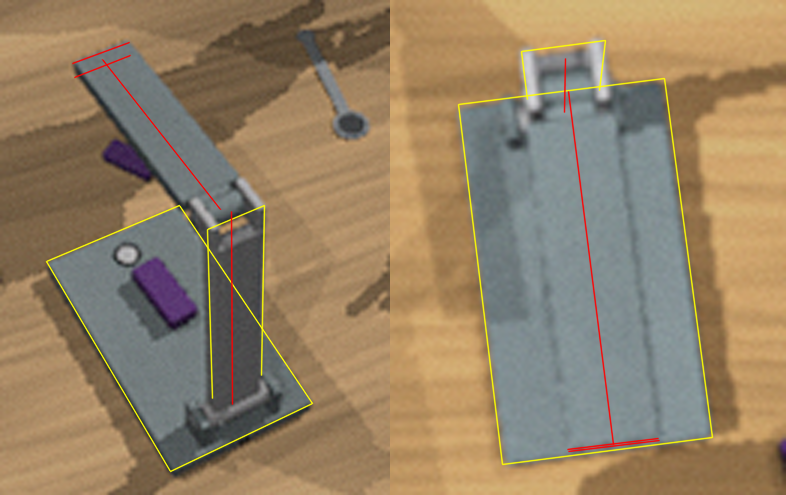

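Overlay: base outline and head match both views to about 1–2 px; arm ≈1.48 rad, head ≈1.52 rad. Planning: fold the head with closed fingertips, pitching the tool as it goes.

```bash
cat >> h.py <<'E'
from scipy.spatial.transform import Rotation as Ro
def Tl(p):  # lamp->world
    T=np.eye(4);T[:3,:3]=Ro.from_euler("z",p[2]).as_matrix();T[:2,3]=p[:2];return T
def now():
    s=status.state();T=np.eye(4);T[:3,3]=s["ee_pos"];q=s["orientation"];T[:3,:3]=Ro.from_quat([q[1],q[2],q[3],q[0]]).as_matrix();return T
def pose(p,tip,al=0,yaw=0,ln=.173):  # tool pose, tip in lamp frame, pitch al, extra yaw about z
    z=np.array([np.sin(al),0,-np.cos(al)]);y=np.array([0,1.,0]);x=np.cross(y,z)
    R=Ro.from_euler("z",p[2]+yaw).as_matrix()@np.c_[x,y,z]
    T=np.eye(4);T[:3,:3]=R;T[:3,3]=(Tl(p)@np.r_[tip,1])[:3]-ln*R[:,2];return T
def rows(T0,targets):
    """targets: list of (pose, nrows); prints rounded rows, run-length"""
    T=T0.copy()
    for G,n in targets:
        last=None
        for k in range(n,0,-1):
            D=np.linalg.inv(T)@G
            t=D[:3,3]/k; r=Ro.from_matrix(D[:3,:3]).as_rotvec()/k
            t=np.round(t,3 if k>1 else 4);r=np.round(r,3);
            print(*[f"{v:g}" for v in np.r_[t,r]+0.0],sep=",",end=", ")
            E=np.eye(4);E[:3,:3]=Ro.from_rotvec(r).as_matrix();E[:3,3]=t;T=T@E
        print()
    return T
E
python3 - <<'E'
from h import *
p=np.load("p.npy");T=now()
Li=np.linalg.inv(Tl(p));P=lamp(p)
for k in("H","tip","end","L"): print(k,(Li@np.r_[P[k],1])[:3].round(3))
print("eraser",(Li@[.533,.068,.023,1])[:3].round(3),"start",(Li@T[:,3])[:3])
U=T.copy();U[2,3]=.53
H=pose(p,[-.09,0,.33])
rows(T,[(U,5),(H,26)])
E
```

```text
H [ 0.056 -0.     0.235]
tip [-0.113  0.     0.212]
end [ 0.069 -0.     0.249]
L [ 0.088 -0.     0.038]
eraser [-0.03   0.007  0.023] start [-0.28706277  0.61537621  0.40408816]
0,0,-0.025,0,0,0, 0,0,-0.025,0,0,0, 0,0,-0.025,0,0,0, 0,0,-0.025,0,0,0, 0,-0.0001,-0.0259,0,0,0, 
-0.017,-0.018,0.001,0,0,-0.016, -0.016,-0.019,0.001,0,0,-0.016, -0.016,-0.019,0.001,0,0,-0.016, -0.016,-0.019,0.001,0,0,-0.017, -0.015,-0.019,0.001,0,0,-0.016, -0.015,-0.02,0.001,0,0,-0.017, -0.015,-0.02,0.001,0,0,-0.016, -0.015,-0.02,0.001,0,0,-0.017, -0.014,-0.02,0.001,0,0,-0.016, -0.014,-0.021,0.001,0,0,-0.017, -0.013,-0.021,0.001,0,0,-0.016, -0.013,-0.021,0.001,0,0,-0.017, -0.013,-0.021,0.001,0,0,-0.016, -0.012,-0.022,0.001,0,0,-0.017, -0.012,-0.022,0.001,0,0,-0.016, -0.012,-0.022,0.001,0,0,-0.017, -0.011,-0.022,0.001,0,0,-0.016, -0.011,-0.022,0.001,0,0,-0.017, -0.011,-0.023,0.001,0,0,-0.016, -0.01,-0.023,0.001,0,0,-0.017, -0.01,-0.023,0.001,0,0,-0.016, -0.01,-0.023,0.001,0,0,-0.017, -0.009,-0.023,0.001,0,0,-0.016, -0.009,-0.023,0.002,0,0,-0.017, -0.008,-0.023,0.001,-0.001,0,-0.016, -0.0084,-0.0237,0.0015,0,0,-0.017,
```

Call:
step_arm:
  rows: [0,0,-0.025,0,0,0,0,0,-0.025,0,0,0,0,0,-0.025,0,0,0,0,0,-0.025,0,0,0,0,0,-0.025,0,0,0,-0.017,-0.018,0.001,0,0,-0.016,-0.016,-0.019,0.001,0,0,-0.016,-0.016,-0.019,0.001,0,0,-0.016,-0.016,-0.019,0.001,0,0,-0.017,-0.015,-0.019,0.001,0,0,-0.016,-0.015,-0.02,0.001,0,0,-0.017,-0.015,-0.02,0.001,0,0,-0.016,-0.015,-0.02,0.001,0,0,-0.017,-0.014,-0.02,0.001,0,0,-0.016,-0.014,-0.021,0.001,0,0,-0.017,-0.013,-0.021,0.001,0,0,-0.016,-0.013,-0.021,0.001,0,0,-0.017,-0.013,-0.021,0.001,0,0,-0.016,-0.012,-0.022,0.001,0,0,-0.017,-0.012,-0.022,0.001,0,0,-0.016]
  fingers: 0

```text
t: 1.77
ee_pos: [0.3601, 0.3021, 0.5145]
orientation: [-0.0, 0.032, 0.999, -0.0]
force: [-0.2, -0.3, -0.9]
finger_gap: 0.001
finger_force: 0.0
```

Call:
step_arm:
  rows: [-0.012,-0.022,0.001,0,0,-0.017,-0.011,-0.022,0.001,0,0,-0.016,-0.011,-0.022,0.001,0,0,-0.017,-0.011,-0.023,0.001,0,0,-0.016,-0.01,-0.023,0.001,0,0,-0.017,-0.01,-0.023,0.001,0,0,-0.016,-0.01,-0.023,0.001,0,0,-0.017,-0.009,-0.023,0.001,0,0,-0.016,-0.009,-0.023,0.002,0,0,-0.017,-0.008,-0.023,0.001,-0.001,0,-0.016,-0.008,-0.024,0.001,0,0,-0.017,0,0,0,0,0,0]

```text
t: 2.77
ee_pos: [0.4744, 0.0498, 0.5026]
orientation: [0.0, -0.057, 0.998, 0.0]
force: [0.2, -0.5, -0.2]
finger_gap: -0.0
finger_force: 0.0
```

```bash
cat >> h.py <<'E'
def headpose(p,th,rh=.15,g=.52,amax=.85,out=.006):
    f=p[3];d=np.array([-np.cos(f),0,np.sin(f)]);n=np.array([-np.sin(f),0,-np.cos(f)])
    H=np.array([.088,0,.0375])+.2*d+.014*n
    h=-np.cos(th)*d+np.sin(th)*n;q=-np.sin(th)*d-np.cos(th)*n
    al=min(g*(np.pi-f-th),amax);xt=np.array([-np.cos(al),0,-np.sin(al)])
    return pose(p,H+rh*h-out*q+.011*xt,al)
E
python3 - <<'E'
from h import *
p=np.load("p.npy")
rows(now(),[(headpose(p,1.62),5)]+[(headpose(p,t),1) for t in np.arange(1.58,.04,-.04)])
E
```

```text
0.004,0.001,0.019,0,-0.004,-0.001, 0.004,0.001,0.019,0,-0.004,-0.001, 0.004,0.001,0.019,0,-0.005,0, 0.004,0.001,0.019,0,-0.004,-0.001, 0.004,0.0005,0.0186,0,-0.005,0, 
0.0036,0,0.0063,0,-0.021,0, 
0.0035,0,0.0063,0,-0.02,0, 
0.0034,0,0.0062,0,-0.021,0, 
0.0032,0,0.0063,0,-0.021,0, 
0.0032,0,0.0062,0,-0.021,0, 
0.003,0,0.0063,0,-0.021,0, 
0.0029,0,0.0062,0,-0.02,0, 
0.0028,0,0.0062,0,-0.021,0, 
0.0027,0,0.0062,0,-0.021,0, 
0.0025,0,0.0062,0,-0.021,0, 
0.0025,0,0.0062,0,-0.021,0, 
0.0023,0,0.0061,0,-0.02,0, 
0.0022,0,0.0061,0,-0.021,0, 
0.0021,0,0.0061,0,-0.021,0, 
0.002,0,0.0061,0,-0.021,0, 
0.0019,0,0.006,0,-0.021,0, 
0.0018,0,0.006,0,-0.02,0, 
0.0017,0,0.0059,0,-0.021,0, 
0.0015,0,0.0059,0,-0.021,0, 
0.0015,0,0.0059,0,-0.021,0, 
0.0013,0,0.0058,0,-0.021,0, 
0.0013,0,0.0058,0,-0.02,0, 
0.0011,0,0.0058,0,-0.021,0, 
0.001,0,0.0057,0,-0.021,0, 
0.001,0,0.0056,0,-0.021,0, 
0.0008,0,0.0056,0,-0.021,0, 
0.0007,0,0.0055,0,-0.02,0, 
0.0006,0,0.0055,0,-0.021,0, 
0.0005,0,0.0054,0,-0.021,0, 
0.0005,0,0.0054,0,-0.021,0, 
0.0003,0,0.0053,0,-0.021,0, 
0.0002,0,0.0052,0,-0.02,0, 
0.0002,0,0.0052,0,-0.021,0, 
0,0,0.0051,0,-0.021,0, 
-0.0001,0,0.0051,0,-0.021,0, 
-0.0001,0,0.0049,0,-0.021,0, 
-0.0002,0,0.0049,0,-0.02,0, 
-0.0004,0,0.0048,0,-0.021,0, 
-0.0004,0,0.0048,0,-0.021,0,
```

Call:
step_arm:
  rows: [0.004,0.001,0.019,0,-0.004,-0.001,0.004,0.001,0.019,0,-0.004,-0.001,0.004,0.001,0.019,0,-0.005,0,0.004,0.001,0.019,0,-0.004,-0.001,0.004,0,0.019,0,-0.005,0,0.0036,0,0.0063,0,-0.021,0,0.0035,0,0.0063,0,-0.02,0,0.0034,0,0.0062,0,-0.021,0,0.0032,0,0.0063,0,-0.021,0,0.0032,0,0.0062,0,-0.021,0,0.003,0,0.0063,0,-0.021,0,0.0029,0,0.0062,0,-0.02,0]

```text
t: 3.77
ee_pos: [0.4346, 0.0536, 0.3617]
orientation: [0.084, -0.06, 0.995, 0.006]
force: [-0.1, -0.1, 0.9]
finger_gap: -0.002
finger_force: 0.3
```

Call:
step_arm:
  rows: [0.0028,0,0.0062,0,-0.021,0,0.0027,0,0.0062,0,-0.021,0,0.0025,0,0.0062,0,-0.021,0,0.0025,0,0.0062,0,-0.021,0,0.0023,0,0.0061,0,-0.02,0,0.0022,0,0.0061,0,-0.021,0,0.0021,0,0.0061,0,-0.021,0,0.002,0,0.0061,0,-0.021,0]

```text
t: 4.43
ee_pos: [0.4278, 0.0529, 0.3095]
orientation: [0.166, -0.059, 0.984, 0.011]
force: [-0.4, -0.1, -0.6]
finger_gap: 0.0
finger_force: 0.3
```

```bash
python3 - <<'E'
from h import *
a=snap("scene");p=np.load("p.npy")
cv2.imwrite("pics/s1.png",draw(a,[*p[:4],.98],0,(200,60,360,275),2.7))
print(status.state()["force"])
E
```

```text
[-1.72682582  0.36203393 -1.24368173]
```

View pics/s1.png

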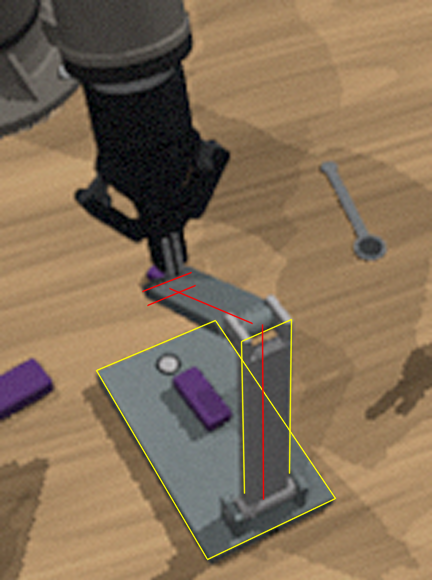

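The head is following the closed fingertips (crop (170,285)) as predicted, lamp base unmoved. Continuing.

Call:
step_arm:
  rows: [0.0019,0,0.006,0,-0.021,0,0.0018,0,0.006,0,-0.02,0,0.0017,0,0.0059,0,-0.021,0,0.0015,0,0.0059,0,-0.021,0,0.0015,0,0.0059,0,-0.021,0,0.0013,0,0.0058,0,-0.021,0,0.0013,0,0.0058,0,-0.02,0,0.0011,0,0.0058,0,-0.021,0,0.001,0,0.0057,0,-0.021,0,0.001,0,0.0056,0,-0.021,0,0.0008,0,0.0056,0,-0.021,0]

```text
t: 5.4
ee_pos: [0.4343, 0.0501, 0.2628]
orientation: [0.231, -0.059, 0.971, 0.005]
force: [-1.1, -0.4, 1.3]
finger_gap: -0.004
finger_force: 0.3
```

Call:
step_arm:
  rows: [0.0007,0,0.0055,0,-0.02,0,0.0006,0,0.0055,0,-0.021,0,0.0005,0,0.0054,0,-0.021,0,0.0005,0,0.0054,0,-0.021,0,0.0003,0,0.0053,0,-0.021,0,0.0002,0,0.0052,0,-0.02,0,0.0002,0,0.0052,0,-0.021,0,0,0,0.0051,0,-0.021,0]

```text
t: 6.07
ee_pos: [0.4498, 0.0504, 0.2309]
orientation: [0.297, -0.058, 0.953, 0.006]
force: [-1.0, -1.2, -0.2]
finger_gap: 0.001
finger_force: 0.4
```

```bash
python3 - <<'E'
from h import *
p=np.load("p.npy");T=now()
rows(T,[(headpose(p,t),1) for t in (.2,.16,.12,.08,.05,.03,.01,-.01,-.03)])
print("tip lamp",(np.linalg.inv(Tl(p))@T@[0,0,.173,1])[:3].round(4),status.state()["force"],status.state()["q"].round(2))
E
```

```text
-0.0022,0.0017,0.0332,-0.019,-0.158,0.013, 
-0.0002,0,0.005,0,-0.021,0, 
-0.0002,0,0.0048,0,-0.02,0, 
-0.0004,0,0.0048,0,-0.021,0, 
-0.0003,0,0.0035,0,-0.016,0, 
-0.0003,0,0.0024,0,-0.01,0, 
-0.0018,0,0.0022,0,-0.001,0, 
-0.0021,0,0.0021,0,0,0, 
-0.0021,0,0.0021,0,0,0, 
tip lamp [-0.0162 -0.0045  0.0884] [-1.00562909 -1.20055009 -0.20980543] [ 0.15  0.31 -0.49  2.42  2.1   0.3  -0.63]
```

```bash
python3 - <<'E'
from h import *
p=np.load("p.npy");T=now()
print("alpha",np.arccos(-T[2,2]))
for r in (.15,.14):
  print(r);rows(T,[(headpose(p,.2,r,amax=.62),8)]+[(headpose(p,t,r,amax=.62),1) for t in (.17,.14,.11,.08,.05,.03,.01,-.01,-.03)])
E
```

```text
alpha 0.6030023437780325
0.15
-0.003,0,0.004,-0.002,-0.002,0.001, -0.003,0,0.004,-0.003,-0.002,0.001, -0.003,0,0.004,-0.002,-0.002,0.002, -0.003,0,0.004,-0.003,-0.002,0.001, -0.004,0,0.003,-0.002,-0.002,0.002, -0.003,0,0.004,-0.003,-0.002,0.001, -0.003,0.001,0.003,-0.002,-0.003,0.002, -0.004,0.0002,0.0038,-0.003,-0.002,0.001, 
-0.0033,0,0.0031,0,0,0, 
-0.0033,0,0.0029,0,0,0, 
-0.0035,0,0.0029,0,0,0, 
-0.0036,0,0.0028,0,0,0, 
-0.0036,0,0.0027,0,0,0, 
-0.0025,0,0.0017,0,0,0, 
-0.0025,0,0.0016,0,0,0, 
-0.0025,0,0.0017,0,0,0, 
-0.0025,0,0.0015,0,0,0, 
0.14
-0.004,0,0.003,-0.002,-0.002,0.001, -0.004,0,0.003,-0.003,-0.002,0.001, -0.004,0,0.003,-0.002,-0.002,0.002, -0.004,0,0.003,-0.003,-0.002,0.001, -0.004,0,0.003,-0.002,-0.002,0.002, -0.004,0,0.002,-0.003,-0.002,0.001, -0.004,0.001,0.003,-0.002,-0.003,0.002, -0.0046,0.0001,0.0023,-0.003,-0.002,0.001, 
-0.003,0,0.0028,0,0,0, 
-0.0032,0,0.0028,0,0,0, 
-0.0032,0,0.0027,0,0,0, 
-0.0033,0,0.0026,0,0,0, 
-0.0034,0,0.0025,0,0,0, 
-0.0023,0,0.0016,0,0,0, 
-0.0023,0,0.0016,0,0,0, 
-0.0024,0,0.0015,0,0,0, 
-0.0024,0,0.0015,0,0,0,
```

Call:
step_arm:
  rows: [-0.004,0,0.003,-0.002,-0.002,0.001,-0.004,0,0.003,-0.003,-0.002,0.001,-0.004,0,0.003,-0.002,-0.002,0.002,-0.004,0,0.003,-0.003,-0.002,0.001,-0.004,0,0.003,-0.002,-0.002,0.002,-0.004,0,0.002,-0.003,-0.002,0.001,-0.004,0.001,0.003,-0.002,-0.003,0.002,-0.0046,0,0.0023,-0.003,-0.002,0.001,-0.003,0,0.0028,0,0,0,-0.0032,0,0.0028,0,0,0,-0.0032,0,0.0027,0,0,0,-0.0033,0,0.0026,0,0,0]

```text
t: 7.07
ee_pos: [0.5055, 0.0577, 0.2295]
orientation: [0.303, -0.056, 0.951, 0.018]
force: [-1.1, 0.1, 1.0]
finger_gap: -0.003
finger_force: 0.5
```

```bash
python3 - <<'E'
from h import *
p=np.load("p.npy");T=now()
print("alpha",np.arccos(-T[2,2]),(np.linalg.inv(Tl(p))@T@[0,0,.173,1])[:3].round(4),status.state()["force"],status.state()["q"].round(2))
rows(T,[(headpose(p,t,.14,amax=.6),1) for t in (.08,.05,.03,.01,-.01,-.03)])
a=snap("scene")
cv2.imwrite("pics/s2.png",draw(a,[*p[:4],.08],0,(200,80,340,275),3))
E
```

```text
alpha 0.6168899262808414 [ 0.0421 -0.0003  0.0883] [-1.05745253  0.05709472  1.0129055 ] [ 0.13  0.37 -0.45  2.31  2.08  0.27 -0.58]
-0.0036,0.0003,-0.0005,0,0.017,0, 
-0.0034,0,0.0025,0,0,0, 
-0.0023,0,0.0015,0,0,0, 
-0.0024,0,0.0015,0,0,0, 
-0.0024,0,0.0015,0,0,0, 
-0.0024,-0.0001,0.0014,0,0,0,
```

View pics/s2.png

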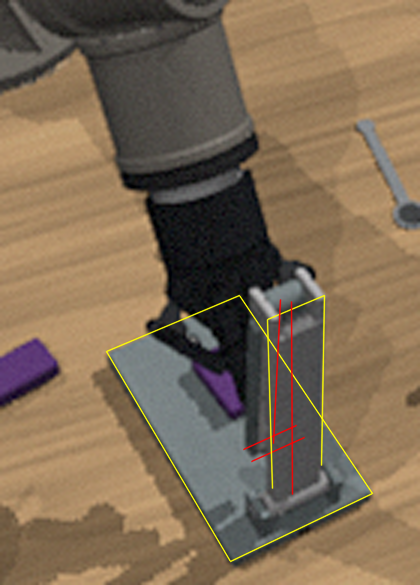

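Head is nearly down against the arm (crop (265,440)), base still on its outline. Creeping to the stop.

Call:
step_arm:
  rows: [-0.003,0,0.002,0,0,0,-0.003,0,0.002,0,0,0,-0.002,0,0.0015,0,0,0,0,0,0,0,0,0]

```text
t: 7.45
ee_pos: [0.5153, 0.0588, 0.2297]
orientation: [0.303, -0.056, 0.951, 0.017]
force: [-0.5, -0.4, 0.6]
finger_gap: 0.001
finger_force: 0.0
```

Call:
step_arm:
  rows: [-0.002,0,0.0015,0,0,0,0,0,0,0,0,0]

```text
t: 7.62
ee_pos: [0.5176, 0.059, 0.2296]
orientation: [0.303, -0.056, 0.951, 0.017]
force: [-0.4, -0.2, 0.4]
finger_gap: 0.001
finger_force: 0.1
```

Call:
step_arm:
  rows: [-0.001,0,0.001,0,0,0,0,0,0,0,0,0]

```text
t: 7.78
ee_pos: [0.5185, 0.0592, 0.2293]
orientation: [0.303, -0.056, 0.951, 0.018]
force: [-5.0, -0.7, 2.4]
finger_gap: -0.001
finger_force: 2.1
```

```bash
python3 - <<'E'
from h import *
p=np.load("p.npy");T=now()
B=T.copy();B[:3,3]-=T[:3,2]*.04
B2=T.copy(); B2[:3,3]-=T[:3,2]*.09
rows(T,[(B2,4),(pose(p,[-.034,.007,.10],0,.085),10),(pose(p,[-.034,.007,.019],0,.085),8)])
a=snap("scene");b=snap("top")
hsv=cv2.cvtColor(a["frame"],cv2.COLOR_RGB2HSV)
np.save("a1.npy",a,allow_pickle=True);np.save("b1.npy",b,allow_pickle=True)
E
```

```text
0,0,-0.022,0,0,0, 0,0,-0.023,0,0,0, 0,0,-0.022,0,0,0, 0,0,-0.023,0,0,0, 
-0.003,0.001,0.006,-0.003,0.062,-0.008, -0.004,0.001,0.006,-0.003,0.062,-0.008, -0.004,0.001,0.006,-0.003,0.062,-0.008, -0.005,0,0.005,-0.002,0.061,-0.008, -0.005,0,0.005,-0.003,0.062,-0.008, -0.005,0.001,0.005,-0.002,0.061,-0.008, -0.005,0,0.004,-0.003,0.062,-0.008, -0.006,0,0.004,-0.002,0.061,-0.009, -0.006,0.001,0.004,-0.003,0.062,-0.008, -0.0059,0,0.0032,-0.002,0.061,-0.009, 
0,0,0.01,0,0,0, 0,0,0.01,0,0,0, 0,0,0.01,0,0,0, 0,0,0.01,0,0,0, 0,0,0.01,0,0,0, 0,0,0.01,0,0,0, 0,0,0.01,0,0,0, 0,0,0.011,0,0,0,
```

Call:
step_arm:
  rows: [0,0,-0.022,0,0,0,0,0,-0.023,0,0,0,0,0,-0.022,0,0,0,0,0,-0.023,0,0,0,-0.003,0.001,0.006,-0.003,0.062,-0.008,-0.004,0.001,0.006,-0.003,0.062,-0.008,-0.004,0.001,0.006,-0.003,0.062,-0.008,-0.005,0,0.005,-0.002,0.061,-0.008,-0.005,0,0.005,-0.003,0.062,-0.008,-0.005,0.001,0.005,-0.002,0.061,-0.008,-0.005,0,0.004,-0.003,0.062,-0.008,-0.006,0,0.004,-0.002,0.061,-0.009,-0.006,0.001,0.004,-0.003,0.062,-0.008,-0.0059,0,0.0032,-0.002,0.061,-0.009,0,0,0,0,0,0]
  fingers: 0.8

```text
t: 9.13
ee_pos: [0.531, 0.0624, 0.2727]
orientation: [0.053, -0.089, 0.995, -0.003]
force: [-0.6, -0.6, -0.6]
finger_gap: 0.803
finger_force: 0.0
```

```bash
python3 - <<'E'
from h import *
p=np.load("p.npy");T=now()
print((np.linalg.inv(Tl(p))@T@[0,0,.173,1])[:3].round(4), np.arccos(-T[2,2]),status.state()["finger_gap"],status.state()["force"])
rows(T,[(pose(p,[-.034,.007,.10],0,.085),4),(pose(p,[-.034,.007,.019],0,.085),8)])
a=snap("scene")
save(a,"pics/s3.png",(200,60,340,260),3)
E
```

```text
[-1.380e-02 -1.000e-04  1.007e-01] 0.10662712163841666 0.8030845324445411 [-0.64777839 -0.625447   -0.59855972]
0,0.001,0,-0.004,0.026,-0.006, 0,0.002,0,-0.004,0.026,-0.006, 0.001,0.001,0,-0.005,0.027,-0.005, 0.0004,0.0017,-0.0004,-0.004,0.026,-0.006, 
0,0,0.01,0,0,0, 0,0,0.01,0,0,0, 0,0,0.01,0,0,0, 0,0,0.01,0,0,0, 0,0,0.01,0,0,0, 0,0,0.01,0,0,0, 0,0,0.01,0,0,0, 0.0001,0,0.011,0,0,0,
```

View pics/s3.png

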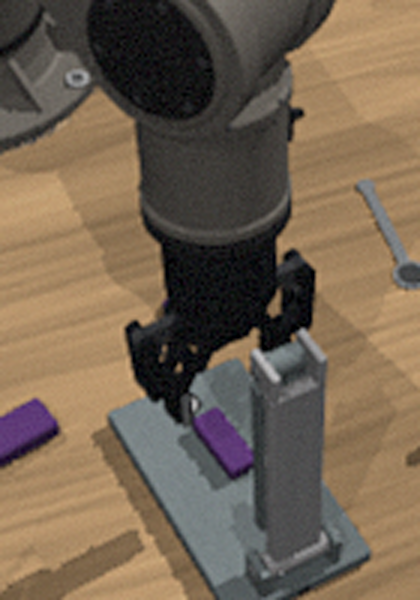

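Head is folded against the standing arm; open gripper hovers over the eraser (crop (225,440)). Descend and grip.

Call:
step_arm:
  rows: [0,0.001,0,-0.004,0.026,-0.006,0,0.002,0,-0.004,0.026,-0.006,0.001,0.001,0,-0.005,0.027,-0.005,0,0.002,0,-0.004,0.026,-0.006,0,0,0.01,0,0,0,0,0,0.01,0,0,0,0,0,0.01,0,0,0,0,0,0.01,0,0,0,0,0,0.01,0,0,0,0,0,0.01,0,0,0,0,0,0.01,0,0,0,0,0,0.01,0,0,0,0,0,0,0,0,0]

```text
t: 10.27
ee_pos: [0.5273, 0.0681, 0.1908]
orientation: [0.001, -0.101, 0.995, -0.001]
force: [-0.6, 0.6, -0.1]
finger_gap: 0.803
finger_force: 0.0
```

Call:
step_arm:
  rows: [0,0,0,0,0,0,0,0,0,0,0,0,0,0,0,0,0,0,0,0,0,0,0,0,0,0,0,0,0,0,0,0,0,0,0,0,0,0,0,0,0,0,0,0,0,0,0,0]
  fingers: 0.15

```text
t: 10.93
ee_pos: [0.5281, 0.0682, 0.1937]
orientation: [0.002, -0.101, 0.995, -0.001]
force: [-1.3, 0.1, 6.8]
finger_gap: 0.281
finger_force: 59.0
```

Call:
step_arm:
  rows: [0,0,-0.005,0,0,0,0,0,-0.01,0,0,0,0,0,-0.015,0,0,0,0,0,-0.015,0,0,0,0,0,-0.015,0,0,0,0,0.01,0,0,0,0,0,0.02,0,0,0,0,0,0.025,0,0,0,0,0,0.025,0,0,0,0,0,0.025,0,0,0,0,0,0.025,0,0,0,0,0,0.015,0,0,0,0,0,0.005,0,0,0,0,0,0,0,0,0,0,0,0,0,0,0]

```text
schema error: expected a multiple of 6 numbers
```

Call:
step_arm:
  rows: [0,0,-0.005,0,0,0,0,0,-0.01,0,0,0,0,0,-0.015,0,0,0,0,0,-0.015,0,0,0,0,0,-0.015,0,0,0,0,0.01,0,0,0,0,0,0.02,0,0,0,0,0,0.025,0,0,0,0,0,0.025,0,0,0,0,0,0.025,0,0,0,0,0,0.025,0,0,0,0,0,0.015,0,0,0,0,0,0.005,0,0,0,0,0,0,0,0,0,0]

```text
t: 12.1
ee_pos: [0.4968, 0.2167, 0.2529]
orientation: [0.002, -0.102, 0.995, -0.0]
force: [0.2, -0.5, -0.3]
finger_gap: 0.28
finger_force: 59.1
```

Call:
step_arm:
  rows: [0,0,0.012,0,0,0,0,0,0.012,0,0,0,0,0,0.012,0,0,0,0,0,0.012,0,0,0,0,0,0.01,0,0,0,0,0,0.006,0,0,0,0,0,0.004,0,0,0,0,0,0.003,0,0,0,0,0,0.002,0,0,0,0,0,0,0,0,0]

```text
t: 12.93
ee_pos: [0.4977, 0.2152, 0.1796]
orientation: [0.002, -0.101, 0.995, -0.001]
force: [-0.2, -0.2, 0.2]
finger_gap: 0.281
finger_force: 59.1
```

Call:
step_arm:
  rows: [0,0,0,0,0,0,0,0,0,0,0,0,0,0,0,0,0,0,0,0,0,0,0,0,0,0,-0.015,0,0,0,0,0,-0.03,0,0,0,0,0,-0.03,0,0,0,0,0,-0.03,0,0,0]
  fingers: 0.6

```text
t: 13.6
ee_pos: [0.4969, 0.2154, 0.2869]
orientation: [0.001, -0.102, 0.995, -0.0]
force: [1.2, -0.1, 0.4]
finger_gap: 0.6
finger_force: 0.0
```

```bash
cat >> h.py <<'E'
def armpose(p,f,r=.17,out=.006):
    d=np.array([-np.cos(f),0,np.sin(f)]);n=np.array([-np.sin(f),0,-np.cos(f)])
    return pose(p,np.array([.088,0,.0375])+r*d-out*n+[.011,0,0])
E
python3 - <<'E'
from h import *
p=np.load("p.npy");T=now()
U=T.copy();U[2,3]=.52
T=rows(T,[(U,8),(pose(p,[.15,0,.345]),14),(armpose(p,1.68),8)])
print()
rows(T,[(armpose(p,f),1) for f in np.arange(1.64,.03,-.04)])
a=snap("scene")
cv2.imwrite("pics/s4.png",draw(a,[*p[:4],0],0,(200,60,360,260),3))
E
```

```text
0,0,-0.029,0,0,0, 0,0,-0.029,0,0,0, 0,0,-0.029,0,0,0, 0,0,-0.029,0,0,0, 0,0,-0.029,0,0,0, 0,0,-0.029,0,0,0, 0,0,-0.03,0,0,0, -0.0006,-0.0003,-0.0291,0,0,0, 
-0.013,-0.012,0,0,0,0.006, -0.013,-0.012,0,0,0,0.006, -0.013,-0.012,0,0,0,0.006, -0.013,-0.012,0,0,0,0.006, -0.014,-0.012,0,0,0,0.006, -0.014,-0.012,0,0,0,0.006, -0.014,-0.012,0,0,0,0.006, -0.014,-0.012,0,0,0,0.006, -0.014,-0.012,0,0,0,0.006, -0.014,-0.012,0.001,0,0.001,0.007, -0.014,-0.012,0,0,0,0.006, -0.013,-0.012,0.001,0,0.001,0.007, -0.014,-0.011,0,0,0,0.006, -0.0136,-0.0115,0.0006,-0.001,0.001,0.007, 
0.003,0,0.017,0,0,0, 0.003,0,0.017,0,0,0, 0.003,0,0.018,0,0,0, 0.004,0,0.017,0,0,0, 0.003,0,0.018,0,0,0, 0.004,0,0.017,0,0,0, 0.003,0,0.018,0,0,0, 0.0035,0,0.0171,0,0,0, 

0.0068,0,-0.0008,0,0,0, 
0.0068,0,-0.0006,0,0,0, 
0.0067,0,-0.0003,0,0,0, 
0.0069,0,0,0,0,0, 
0.0068,0,0.0002,0,0,0, 
0.0067,0,0.0006,0,0,0, 
0.0068,0,0.0007,0,0,0, 
0.0067,0,0.0011,0,0,0, 
0.0067,0,0.0013,0,0,0, 
0.0066,0,0.0016,0,0,0, 
0.0066,0,0.0019,0,0,0, 
0.0064,0,0.0021,0,0,0, 
0.0064,0,0.0023,0,0,0, 
0.0063,0,0.0027,0,0,0, 
0.0061,0,0.0028,0,0,0, 
0.0061,0,0.0031,0,0,0, 
0.0059,0,0.0034,0,0,0, 
0.0058,0,0.0036,0,0,0, 
0.0056,0,0.0038,0,0,0, 
0.0055,0,0.0041,0,0,0, 
0.0053,0,0.0042,0,0,0, 
0.0051,0,0.0045,0,0,0, 
0.005,0,0.0046,0,0,0, 
0.0048,0,0.0049,0,0,0, 
0.0045,0,0.005,0,0,0, 
0.0044,0,0.0053,0,0,0, 
0.0041,0,0.0054,0,0,0, 
0.0039,0,0.0055,0,0,0, 
0.0037,0,0.0057,0,0,0, 
0.0035,0,0.0059,0,0,0, 
0.0032,0,0.006,0,0,0, 
0.003,0,0.0061,0,0,0, 
0.0028,0,0.0062,0,0,0, 
0.0025,0,0.0063,0,0,0, 
0.0022,0,0.0065,0,0,0, 
0.002,0,0.0065,0,0,0, 
0.0017,0,0.0066,0,0,0, 
0.0015,0,0.0066,0,0,0, 
0.0011,0,0.0067,0,0,0, 
0.001,0,0.0067,0,0,0, 
0.0006,0,0.0068,0,0,0,
```

View pics/s4.png

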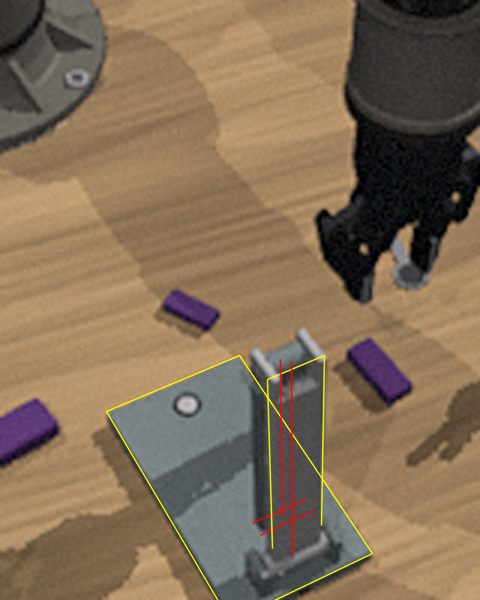

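Eraser lies on the table at crop (380,370), clear of the lamp; base is clear and unmoved. Now go behind the arm with closed fingers.

Call:
step_arm:
  rows: [0,0,-0.029,0,0,0,0,0,-0.029,0,0,0,0,0,-0.029,0,0,0,0,0,-0.029,0,0,0,0,0,-0.029,0,0,0,0,0,-0.029,0,0,0,0,0,-0.029,0,0,0,0,0,-0.029,0,0,0]
  fingers: 0

```text
t: 14.32
ee_pos: [0.4955, 0.2156, 0.5193]
orientation: [0.002, -0.102, 0.995, -0.001]
force: [0.1, -1.0, 0.7]
finger_gap: 0.004
finger_force: 0.0
```

Call:
step_arm:
  rows: [-0.014,-0.012,0,0,0,0.006,-0.014,-0.012,0,0,0,0.006,-0.014,-0.012,0,0,0,0.006,-0.014,-0.012,0,0,0,0.006,-0.014,-0.012,0,0,0,0.006,-0.014,-0.012,0,0,0,0.006,-0.014,-0.012,0,0,0,0.006,-0.014,-0.012,0,0,0,0.006,-0.014,-0.012,0,0,0,0.006,-0.014,-0.012,0,0,0,0.007,-0.014,-0.012,0,0,0,0.006,-0.013,-0.012,0,0,0,0.007,-0.013,-0.011,0,0,0,0.006,-0.013,-0.011,0,0,0,0.007,0,0,0,0,0,0]

```text
t: 15.57
ee_pos: [0.7168, 0.0792, 0.5145]
orientation: [0.0, -0.056, 0.998, -0.001]
force: [0.6, -0.7, -0.0]
finger_gap: 0.001
finger_force: 0.0
```

```bash
python3 - <<'E'
from h import *
p=np.load("p.npy");T=now()
print((np.linalg.inv(Tl(p))@T@[0,0,.173,1])[:3].round(4),status.state()["force"],status.state()["q"].round(2))
T=rows(T,[(armpose(p,1.68),9)])
E
```

```text
[ 0.1543 -0.0038  0.3415] [ 0.56734322 -0.66653226 -0.04416356] [ 0.26  0.53 -0.72  1.31  0.34  1.43  1.24]
0.003,0,0.015,0,0,-0.001, 0.003,0,0.015,0,0,-0.001, 0.004,0.001,0.015,0,0,0, 0.003,0,0.015,0,0,-0.001, 0.004,0.001,0.015,0,0,0, 0.003,0,0.015,0,0,-0.001, 0.004,0.001,0.015,-0.001,0,0, 0.003,0,0.015,0,0,-0.001, 0.0038,0.0006,0.0156,-0.001,0,0,
```

Call:
step_arm:
  rows: [0.003,0,0.015,0,0,-0.001,0.003,0,0.015,0,0,-0.001,0.004,0.001,0.015,0,0,0,0.003,0,0.015,0,0,-0.001,0.004,0.001,0.015,0,0,0,0.003,0,0.015,0,0,-0.001,0.004,0.001,0.015,-0.001,0,0,0.003,0,0.015,0,0,-0.001,0.004,0,0.015,0,0,0]

```text
t: 16.32
ee_pos: [0.6831, 0.0818, 0.3802]
orientation: [0.001, -0.06, 0.998, 0.0]
force: [0.6, -0.5, -0.0]
finger_gap: -0.003
finger_force: 0.0
```

Call:
step_arm:
  rows: [0.0068,0,-0.0008,0,0,0,0.0068,0,-0.0006,0,0,0,0.0067,0,-0.0003,0,0,0,0.0069,0,0,0,0,0,0.0068,0,0.0002,0,0,0,0.0067,0,0.0006,0,0,0,0.0068,0,0.0007,0,0,0,0.0067,0,0.0011,0,0,0,0.0067,0,0.0013,0,0,0]

```text
t: 17.07
ee_pos: [0.6222, 0.0749, 0.3802]
orientation: [0.002, -0.06, 0.998, -0.0]
force: [0.8, -0.8, 1.2]
finger_gap: 0.0
finger_force: 0.7
```

Call:
step_arm:
  rows: [0.0066,0,0.0016,0,0,0,0.0066,0,0.0019,0,0,0,0.0064,0,0.0021,0,0,0,0.0064,0,0.0023,0,0,0]

```text
t: 17.4
ee_pos: [0.5964, 0.0717, 0.3718]
orientation: [0.002, -0.06, 0.998, -0.0]
force: [0.3, -0.5, 0.5]
finger_gap: 0.001
finger_force: 0.6
```

```bash
python3 - <<'E'
from h import *
p=np.load("p.npy");T=now();s=status.state()
print((np.linalg.inv(Tl(p))@T@[0,0,.173,1])[:3].round(4),s["force"].round(1),s["finger_force"])
print((np.linalg.inv(Tl(p))@armpose(p,1.16)@[0,0,.173,1])[:3].round(4))
a=snap("scene")
cv2.imwrite("pics/s5.png",draw(a,[*p[:3],1.16,0],0,(200,60,360,260),3))
E
```

```text
[0.0344 0.003  0.1988] [ 0.3 -0.5  0.5] 0.6003650324419141
[ 0.0366 -0.      0.1958]
```

View pics/s5.png

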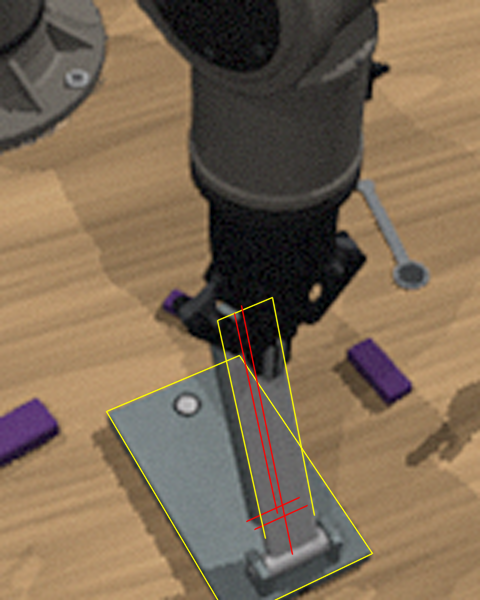

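Arm is coming down with the fingertips on its back face; base stays in its outline. Continue the arc.

Call:
step_arm:
  rows: [0.0063,0,0.0027,0,0,0,0.0061,0,0.0028,0,0,0,0.0061,0,0.0031,0,0,0,0.0059,0,0.0034,0,0,0,0.0058,0,0.0036,0,0,0,0.0056,0,0.0038,0,0,0,0.0055,0,0.0041,0,0,0,0.0053,0,0.0042,0,0,0,0.0051,0,0.0045,0,0,0]

```text
t: 18.2
ee_pos: [0.5453, 0.0656, 0.3392]
orientation: [0.002, -0.06, 0.998, -0.0]
force: [0.3, -0.0, 1.4]
finger_gap: 0.001
finger_force: 0.5
```

Call:
step_arm:
  rows: [0.005,0,0.0046,0,0,0,0.0048,0,0.0049,0,0,0,0.0045,0,0.005,0,0,0,0.0044,0,0.0053,0,0,0,0.0041,0,0.0054,0,0,0,0.0039,0,0.0055,0,0,0,0.0037,0,0.0057,0,0,0,0.0035,0,0.0059,0,0,0]

```text
t: 18.87
ee_pos: [0.512, 0.0615, 0.2967]
orientation: [0.002, -0.06, 0.998, 0.0]
force: [-0.2, -0.0, 0.7]
finger_gap: -0.003
finger_force: 0.4
```

```bash
python3 - <<'E'
from h import *
p=np.load("p.npy");T=now();s=status.state()
print((np.linalg.inv(Tl(p))@T@[0,0,.173,1])[:3].round(4),s["force"].round(1),s["finger_force"])
rows(T,[(armpose(p,.44),2)]+[(armpose(p,f),1) for f in np.arange(.4,.03,-.04)]+[(armpose(p,0),4)])
E
```

```text
[-0.0506  0.0028  0.1237] [-0.2 -0.   0.7] 0.3722137212753296
0.001,-0.001,0.004,0,0.002,0.002, 0.0001,-0.0018,0.0043,0,0.001,0.002, 
0.003,0,0.0061,0,0,0, 
0.0027,0,0.0063,0,0,0, 
0.0025,0,0.0063,0,0,0, 
0.0023,0,0.0064,0,0,0, 
0.0019,0,0.0065,0,0,0, 
0.0018,0,0.0066,0,0,0, 
0.0014,0,0.0066,0,0,0, 
0.0012,0,0.0067,0,0,0, 
0.0009,0,0.0068,0,0,0, 
0.0007,0,0.0068,0,0,0, 
0,0,0.002,0,0,0, 0,0,0.002,0,0,0, 0,0,0.001,0,0,0, 0.0003,0,0.0018,0,0,0,
```

Call:
step_arm:
  rows: [0.001,-0.001,0.004,0,0.002,0.002,0,-0.002,0.004,0,0.001,0.002,0.003,0,0.006,0,0,0,0.003,0,0.006,0,0,0,0.0025,0,0.0063,0,0,0,0.0023,0,0.0064,0,0,0,0.002,0,0.0065,0,0,0,0.0018,0,0.0066,0,0,0,0.0014,0,0.0066,0,0,0,0.0012,0,0.0067,0,0,0]

```text
t: 19.7
ee_pos: [0.4944, 0.0565, 0.2374]
orientation: [0.0, -0.058, 0.998, -0.0]
force: [-0.5, -0.4, 0.6]
finger_gap: -0.002
finger_force: 0.3
```

Call:
step_arm:
  rows: [0.001,0,0.005,0,0,0,0.0005,0,0.004,0,0,0,0,0,0.002,0,0,0,0,0,0,0,0,0]

```text
t: 20.03
ee_pos: [0.4931, 0.0563, 0.2267]
orientation: [-0.0, -0.058, 0.998, -0.0]
force: [-0.6, -0.2, 0.2]
finger_gap: -0.0
finger_force: 0.0
```

Call:
step_arm:
  rows: [0,0,0.003,0,0,0,0,0,0.003,0,0,0,0,0,0,0,0,0]

```text
t: 20.28
ee_pos: [0.4931, 0.0563, 0.2208]
orientation: [0.0, -0.058, 0.998, -0.0]
force: [-0.1, -0.3, -0.6]
finger_gap: 0.002
finger_force: 0.0
```

Call:
step_arm:
  rows: [0,0,0.0015,0,0,0,0,0,0,0,0,0]

```text
t: 20.45
ee_pos: [0.4931, 0.0563, 0.2195]
orientation: [0.0, -0.058, 0.998, -0.0]
force: [-0.2, -0.1, 0.4]
finger_gap: 0.002
finger_force: 0.0
```

Call:
step_arm:
  rows: [0,0,0.0015,0,0,0,0,0,0,0,0,0]

```text
t: 20.62
ee_pos: [0.4932, 0.0563, 0.218]
orientation: [0.0, -0.058, 0.998, -0.0]
force: [0.9, -0.8, -0.7]
finger_gap: 0.001
finger_force: 0.0
```

Call:
step_arm:
  rows: [0,0,0.001,0,0,0,0,0,0,0,0,0]

```text
t: 20.78
ee_pos: [0.4932, 0.0563, 0.217]
orientation: [0.0, -0.058, 0.998, -0.0]
force: [-0.3, -0.2, 0.2]
finger_gap: 0.003
finger_force: 0.0
```

Call:
step_arm:
  rows: [0,0,0.001,0,0,0,0,0,0,0,0,0]

```text
t: 20.95
ee_pos: [0.4932, 0.0564, 0.2166]
orientation: [0.0, -0.058, 0.998, -0.0]
force: [-5.4, -0.7, 16.4]
finger_gap: -0.001
finger_force: 8.4
```

Call:
step_arm:
  rows: [0,0,-0.002,0,0,0,0,0,-0.01,0,0,0,0,0,-0.025,0,0,0,0,0,-0.03,0,0,0,0,0,-0.03,0,0,0,0,0,-0.03,0,0,0,0,0.02,-0.03,0,0,0,0,0.03,-0.03,0,0,0,0,0.03,0,0,0,0,0,0.03,0,0,0,0,0,0.03,0,0,0,0,0,0.03,0,0,0,0,0,0.03,0,0,0,0,0,0.03,0,0,0,0,0,0.03,0,0,0,0,0,0,0,0,0,0]

```text
t: 22.28
ee_pos: [0.4607, 0.3193, 0.4036]
orientation: [0.0, -0.061, 0.998, 0.002]
force: [-0.9, 0.4, 0.2]
finger_gap: -0.0
finger_force: 0.0
```

```bash
python3 - <<'E'
from h import *
p=np.load("p.npy");a=snap("scene");b=snap("top")
A=draw(a,[*p[:3],0,0],0,(180,60,360,275),2.2);B=draw(b,[*p[:3],0,0],0,(110,110,410,325),1.3)
h=min(A.shape[0],600);im=np.zeros((h,A.shape[1]+B.shape[1],3),np.uint8);im[:,:A.shape[1]]=A[:h];im[:min(h,B.shape[0]),A.shape[1]:]=B[:h]
cv2.imwrite("pics/s6.png",im);print(im.shape)
E
```

```text
(473, 786, 3)
```

View pics/s6.png

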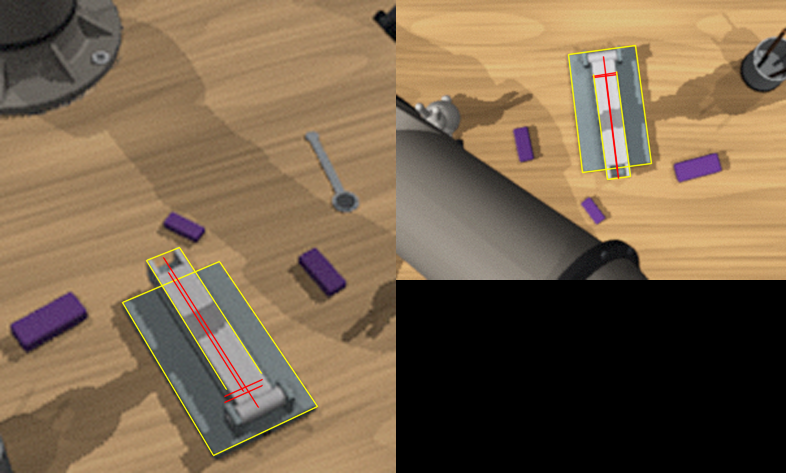

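The arm lies flat on the base, matching the zero-angle overlay. The base has not moved, and the eraser is on the table, clear of the lamp, at (322,272) in the left panel. The robot touches nothing, so I'm handing in.

```bash
python3 -c "
from station import job
print(job.sign_off())"
```

```text
the job is handed in; nothing more can be done
None
```

The job is handed in at about 22 s: the head was folded first, the eraser moved onto the table beside the lamp, then the arm laid fully down. The last pictures show the base where it started; I never moved near the pencil holder, rabbit or bookmark.

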